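# Lock the castle nut of the bench lap

### The arm

A 7-joint arm with a two-finger parallel gripper is mounted at the origin on the work surface. World frame = base frame: x ahead of the robot, y to its left, z up, the work surface at z = 0. Lengths are in mm, angles in rad, forces in N, time in s.
With the tool pointing down it reaches from about 425 to 950 mm from the base axis. Payload 16.7 kg.
Tool frame: the origin (TCP) lies midway between the tips of the shut fingers; the grasp point (between the pads) lies 19 mm behind it (env.grip_point_offset is the z of the grasp point in the tool frame, in mm); z points along the fingers, y is the line along which they close (so a half turn about z gives the same grasp; the last joint's range is limited). The gripper opens to 94 mm and grips with 3 to 60 N. Pads are 16 mm wide; open, the fingers measure 119 mm over their backs; the gripper's body (75 mm by 177 mm) begins 78 mm behind the grasp point.
Start: joints at [-1.254, 0.426, 0.074, 1.606, -0.034, 1.111, -0.067], TCP at [303.165, 603.047, 205.467] pointing down, gripper open.
Joint ranges: [-2.85, 2.85], [-0.5, 2.14], [-1.23, 1.37], [0.21, 2.46], [-1.02, 4.16], [0.16, 2.05], [-2.73, 2.73]. Speed limits (rad/s): [1.89, 1.89, 2.39, 2.39, 3.01, 3.01, 3.01].

### API

Orientations are given as a unit quaternion [w, x, y, z].
In Python, from cell import env gives the robot as it stands.
- The arm moves only by the tool apply_moves, never from a script. Its argument "increments" is a list of rows, each a list of 3 entries, a list of its own where there are three numbers: the turn, a rotation vector about the tool's x, y, z in degrees, then the shift along the tool's x, y, z in cm, then the opening, from 0 (shut) to 1 (fully open). In form: [[[wx, wy, wz], [tx, ty, tz], hand], ...]. A call has 1 to 5 rows; each row shifts and turns the commanded pose from where the row before left it, along the tool's axes as they then stand; what a row does not reach is not made up. A row lasts 1/10 s, in which the tool goes at most 50 mm and 8.59 degrees, less where a joint would pass 70% of its speed; a pose out of reach is approached as far as the arm can. A call with a gripper value outside its range is refused whole. The fingers move at their own pace and stop on an object; the grip force is fixed at half the most. Time passes only in rows, so rows that do not move let the fingers close. It gives the time, the measured TCP pose, the force, the opening and the grip force at its end, in the units of the state.
- env.get_state(): the state, without advancing time (a new reading comes with each control period).
- env.read_camera(name): name is "side" or "top" or "wrist"; returns (picture, depth): 420x560x3 uint8, red, green, blue; 420x560 float32, mm along the optical axis (not along the pixel's ray), 0 where there is no reading.
- env.get_calibration(name): a dict with "K" (3x3 intrinsics, pixels), "R" (3x3) and "t" (3): a world point X has camera coordinates R X + t; the wrist camera has in their place "mount" (4x4, takes a point from camera to tool coordinates, whose origin is the TCP and whose axes are the flange's). Camera axes: x right, y down, z forward; pixel columns grow to the right and rows downward; lengths in mm; the calibration is good to about 2 mm. A picture is of the moment at which its call begins: read the wrist's pose just before it. get_calibration takes no time and is no camera call.
- env.sign_off(): hands the job in; it is judged then, once.
The state is a dict: "time": time; "joints": joint angles; "dq": joint speeds; "joint_torque": joint torques, N m; "tool_pos": TCP position; "tcp_rot": TCP orientation; "contact_force": force on the tool from outside, world axes, zero at the start; "torque": the same for the moment, N m; "opening": finger opening in mm; "finger_force": force on a finger pad.
Only numpy, scipy, OpenCV 4.12 (cv2) and the standard library are available. Lean on these libraries where they do the work, as an engineer would, in place of code of your own. Each camera call takes 0.05 s, during which the arm holds its last target. There are 200 camera calls.

### The job

The disc has been changed on the bench lap and its castle nut is only run on loosely: tighten it clockwise until you feel it bite on the washer, then carry on to the first slot that lines up with the cross hole in the spindle, and not a slot further (a slot that lines up before the nut bites does not count). Then push the red-headed lock pin through slot and hole until its head is fully home against the nut, easing it in rather than forcing it, and let go; leave the other things on the bench alone.

Things in the scene. Friction and masses are not known exactly. Their poses are not given: they have to be found in the camera images.
- lap: Bench lap (horizontal polishing wheel): round green housing with a control pod on its -x side, drip pan 260 mm across, steel disc 200 mm across, disc top 86 mm above the bench. Fixed to the bench; disc and spindle are locked. Origin on the bench under the centre, z up along the spindle axis. The 30 mm spindle ends in mid-disc, 129 mm above the bench. Its cross hole runs along the lap's y axis.
- cross_hole (a point): Centre of the cross hole, on the spindle axis, 119.5 mm above the bench; axes as the lap's. The hole runs straight through along y, open at both ends (the pin may go in from either), and is 7 mm wide and 7 mm high.
- nut: Brass M30 castle nut on the spindle; clockwise from above tightens; Origin on the axis at its underside, 91 mm above the bench, z up. Hexagon 46 mm across flats, 24 mm high; above it a round crown 40 mm across, 9 mm high, with six slots 7 mm wide and 9 mm deep at the middle of the flats: along the nut's y axis and every 60 degrees from it.
- slot_b (a point): Point on the nut's axis, 28.5 mm above its underside; its y axis runs along another pair of slots, 60 degrees anticlockwise from the nut's y. Loose, the nut turns with about 0.05 N m; when it bites the torque jumps to about 0.55 N m and stays so (a hand that has stopped reads less, near 0 before the bite and 0.15 or more after); only then does it sink, 3.5 mm a full turn.
- slot_c (a point): As slot_b, for the third pair of slots, 60 degrees clockwise from the nut's y. The bite comes 17 to 132 degrees of turn from the start, at a place not known beforehand, and at least 11 degrees after one lining-up of slots and before the next. The nut holds where it is left. Under it lies a washer 62 mm across, top at 91 mm.
- pin: Lock pin lying flat on the bench, 50 g: red square head 28 mm long, 14 mm wide and high, and a steel shank 5 mm thick, 50 mm long, the last 6 mm tapering to 2 mm, from the middle of the head's end face (centre line 7 mm above the underside). x points from head to tip; origin at the shoulder, where shank meets head, at the underside; the head lies at x -28 to 0 mm.
- pin_shoulder (a point): Middle of the head's end face on the shank's centre line, 7 mm above the pin's origin. Fully home, the head meets the nut's flat and this point is 23 mm from the spindle axis; the tip then stands out beyond the nut. With 1 mm of play all round the pin droops a few degrees when let go, and stays.
- pin_tip (a point): Tip of the shank, 50 mm along x from the shoulder.
- parts_tray: Bystander: aluminium tray 100 x 75 mm, 18 mm high, with a few spare washers; origin under its centre. It and the pin lie on either side of the lap, which on which varies.
- bowl: Bystander: blue ceramic bowl, 124 mm across, 45 mm high; origin under its centre.
- lacquer_box: Bystander: red and black lacquered box 118 x 78 mm, 40 mm high; origin under its centre.
- jar: Bystander: amber glass jar 56 mm across, 70 mm high; origin under its centre.
- whetstone: Bystander: brown whetstone 150 x 55 mm, 28 mm high; origin under its centre.
- spanner: Bystander: spanner 220 mm long lying at the far side; origin at its middle.

How it is judged:
By the outcome, as a careful person would: the job done as asked, in the order asked, and still so for the second after the job is handed in, with the robot touching nothing.
It also fails if it takes over 72 s, if anything falls off the work surface, if the arm or the gripper's body presses on something with over 40 N, if the wrist force passes 120 N, or if a joint passes its speed limit or range.

## Working session

There is one attempt and no reset: what is moved stays moved. The work goes in short steps, Python scripts to look and compute and a tool call to move; the robot and the scene stay as the last step left them, time stands still between calls to the robot, and variables do not carry over. Pictures are saved under pics/ and viewed, at most 10 in all, crops included, and the job is handed in when it is done.

Besides the shell and the picture viewer there is one more tool, called after ">>>" as name([rows], argument=value, ...), one row to a line, values as JSON. apply_moves: Moves the arm, as the interface text tells. Its arguments: {"type":"object","properties":{"increments":{"type":"array","items":{"type":"array"}}},"required":["increments"]}

```bash
ls; mkdir -p pics
python3 - <<'E'
from cell import env
import cv2,numpy as np
s=env.get_state();print(s)
for n in("top","side"):
    im,d=env.read_camera(n);cv2.imwrite(f"pics/{n}0.png",im[:,:,::-1]);np.save(f"pics/{n}0.npy",d);c=env.get_calibration(n)
    print(n,c)
print(env.get_calibration("wrist"),env.grip_point_offset)
E
```

```text
pics
{'time': 0.0, 'joints': array([-1.25450613,  0.4266975 ,  0.07386899,  1.60657242, -0.03409293,
        1.11079223, -0.06706782]), 'dq': array([-6.26135000e-04,  4.44246725e-04, -8.22226701e-04,  2.18501863e-04,
        8.19158219e-04,  1.89199413e-06,  8.72463138e-04]), 'joint_torque': array([-1.18970584e-03, -9.35798120e+01,  3.66561078e+00, -4.54200339e+01,
       -4.89430362e-02,  1.99141918e-02,  9.69550524e-05]), 'tool_pos': array([303.01399789, 602.70045124, 204.81443827]), 'tcp_rot': array([-9.02765574e-05,  2.30801110e-01,  9.73000762e-01, -5.98089324e-04]), 'contact_force': array([0.62145137, 0.46090326, 0.41488616]), 'torque': array([ 0.00648114,  0.01251385, -0.02717527]), 'finger_force': 0.0, 'opening': 93.8744900456827}
top {'K': array([[498.79814711,   0.        , 283.29148651],
       [  0.        , 498.79814711, 210.47525699],
       [  0.        ,   0.        ,   1.        ]]), 'R': array([[ 0.02161824, -0.99956219,  0.02020116],
       [-0.99531557, -0.02342208, -0.0937994 ],
       [ 0.09423149, -0.01807875, -0.99538615]]), 't': array([  13.1513156 ,  587.222
[... 217 characters left out ...]
0.41166698, -0.0038396 ],
       [-0.31862058, -0.69937769, -0.63980604],
       [ 0.26070169,  0.58429542, -0.76852683]]), 't': array([-483.2569949 ,  268.94188444, 1173.78076648])}
{'K': array([[292.24403344,   0.        , 285.96330713],
       [  0.        , 292.24403344, 210.31720905],
       [  0.        ,   0.        ,   1.        ]]), 'mount': array([[ 1.27304814e-05, -9.65218361e-01, -2.61445052e-01,
         7.67992951e+01],
       [ 9.99999942e-01,  1.01226353e-04, -3.25020699e-04,
         4.52457399e-01],
       [ 3.40181076e-04, -2.61445033e-01,  9.65218307e-01,
        -1.78722755e+02],
       [ 0.00000000e+00,  0.00000000e+00,  0.00000000e+00,
         1.00000000e+00]])} -18.8
```

View pics/top0.png

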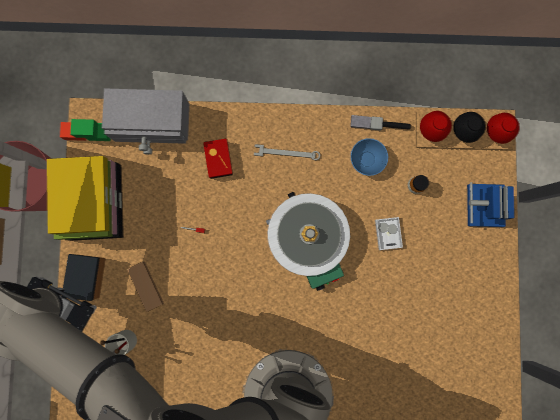

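View pics/side0.png

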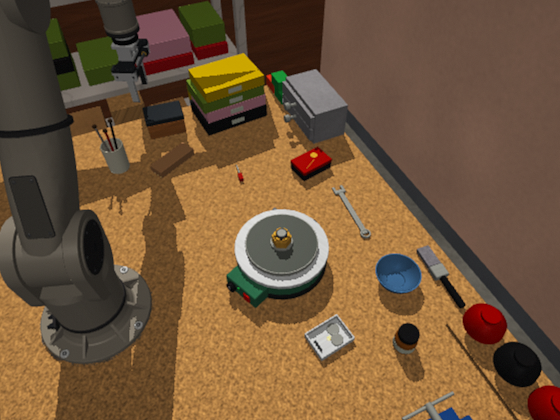

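The top view shows the nut at about (310,234) and the pod at (322,275). The pin's red head is at (203,230) with its shank pointing left to about (180,229). The tray is at (389,234). The side view agrees with this.

```bash
cat > h.py <<'E'
import cv2,numpy as np
from scipy.spatial.transform import Rotation as Ro
from cell import env
def cast(c,uv,z,R=None,t=None):
    R=c["R"] if R is None else R; t=c["t"] if t is None else t
    o=-R.T@t; d=np.linalg.inv(c["K"])@np.array([*uv,1.]); d=R.T@d
    return o+d*(z-o[2])/d[2]
def wrist_RT(s):
    c=env.get_calibration("wrist");w,x,y,z=s["tcp_rot"];Rt=Ro.from_quat([x,y,z,w]).as_matrix()
    M=c["mount"];R=(Rt@M[:3,:3]).T;o=Rt@M[:3,3]+s["tool_pos"];return c,R,-R@o
def axes(s):
    w,x,y,z=s["tcp_rot"];return Ro.from_quat([x,y,z,w]).as_matrix()
E
python3 - <<'E'
from h import *
for n in("top","side"):
    im=cv2.imread(f"pics/{n}0.png");d=np.load(f"pics/{n}0.npy");c=env.get_calibration(n)
    hsv=cv2.cvtColor(im,cv2.COLOR_BGR2HSV);H,S,V=cv2.split(hsv)
    def blobs(m,box,nm,z,k=2):
        m=m.astype(np.uint8);q=np.zeros_like(m);x0,y0,x1,y1=box;q[y0:y1,x0:x1]=m[y0:y1,x0:x1]
        l,_,st,ce=cv2.connectedComponentsWithStats(q)[0:4]
        for i in sorted(range(1,l),key=lambda i:-st[i,4])[:k]:
            print(n,nm,st[i],ce[i].round(1),cast(c,ce[i],z).round(1))
    B={"top":((170,215,225,245),(295,220,325,250),(295,255,355,295)),"side":((225,160,255,190),(265,225,300,255),(220,260,280,305))}[n]
    blobs(((H<8)|(H>172))&(S>170)&(V>60),B[0],"pin",10)
    blobs((H>12)&(H<32)&(S>100),B[1],"nut",115)
    blobs((H>60)&(H<95)&(S>80),B[2],"pod",60)
c=env.get_calibration("top")
print(cast(c,(181,229.5),7),cast(c,(310,234),120))
im=cv2.imread("pics/top0.png")
a=cv2.resize(im[190:300,260:360],None,fx=5,fy=5,interpolation=cv2.INTER_CUBIC);b=cv2.resize(im[210:250,170:225],None,fx=5,fy=5,interpolation=cv2.INTER_CUBIC)
o=np.zeros((550,780,3),np.uint8);o[:,:500]=a;o[:200,500:775]=b;cv2.imwrite("pics/crop.png",o)
s=env.get_state();print(axes(s).round(3))
E
```

```text
top pin [196 228   9   5  38] [200.  229.8] [519. 295.  10.]
top nut [301 226  17  16 131] [309.  233.4] [510.4 -51.7 115. ]
top pod [307 264  37  24 382] [325.1 277. ] [ 377.6 -108.5   60. ]
side pin [238 173   5   9  32] [240.  176.4] [514.9 294.9  10. ]
side nut [271 227  21  21 238] [281.1 239.1] [502.4 -63.5 115. ]
side pod [227 266  53  39 803] [249.4 286.4] [ 382.  -130.8   60. ]
side pod [271 297   1   1   1] [271. 297.] [ 420.6 -181.9   60. ]
[518.85081576 356.88005511   7.        ] [508.22417358 -54.52525567 120.        ]
[[-0.893  0.449 -0.   ]
 [ 0.449  0.893 -0.001]
 [-0.    -0.001 -1.   ]]
```

View pics/crop.png

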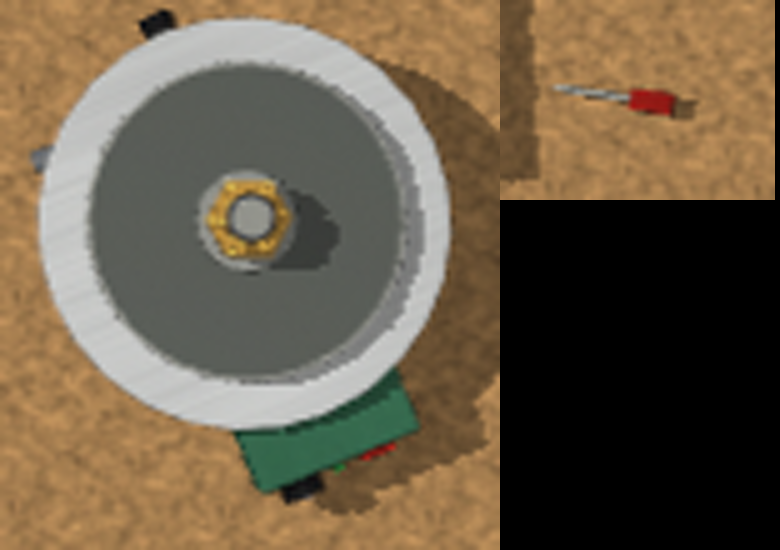

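The crop gives a lap yaw of about 22°, with the pod down and to the right at crop (330,450). The nut is centred at crop (250,215), and the pin's tip points about +y. I'll move the wrist camera over the lap.

>>> apply_moves([
  [[0,0,0],[-3.2,-3.3,-0.17],1],
  [[0,0,0],[-3.2,-3.3,-0.17],1],
  [[0,0,0],[-3.2,-3.3,-0.17],1],
  [[0,0,0],[-3.2,-3.3,-0.17],1],
  [[0,0,0],[-3.2,-3.3,-0.17],1],
])

```text
time: 0.6
tool_pos: [372.2, 381.8, 213.8]
tcp_rot: [-0.0, 0.231, 0.973, -0.0]
contact_force: [0.6, -0.4, 0.8]
opening: 94.1
finger_force: 0.0
```

>>> apply_moves([
  [[0,0,0],[-3.2,-3.3,-0.17],1],
  [[0,0,0],[-3.2,-3.3,-0.17],1],
  [[0,0,0],[-3.2,-3.3,-0.17],1],
  [[0,0,0],[-3.2,-3.3,-0.17],1],
  [[0,0,0],[-3.2,-3.3,-0.17],1],
])

```text
time: 1.1
tool_pos: [440.9, 162.5, 222.5]
tcp_rot: [-0.0, 0.231, 0.973, 0.0]
contact_force: [-0.4, 0.2, -0.2]
opening: 94.1
finger_force: 0.0
```

>>> apply_moves([
  [[0,0,0],[-3.2,-3.3,-0.17],1],
  [[0,0,0],[-3.2,-3.3,-0.17],1],
  [[0,0,0],[-3.2,-3.3,-0.17],1],
  [[0,0,0],[-3.2,-3.3,-0.17],1],
  [[0,0,0],[-3.2,-3.3,-0.17],1],
])

```text
time: 1.6
tool_pos: [509.8, -56.7, 231.1]
tcp_rot: [0.0, 0.231, 0.973, 0.0]
contact_force: [-0.0, 0.4, 0.0]
opening: 94.0
finger_force: 0.0
```

Run:
```python
from h import *
s=env.get_state();im,d=env.read_camera("wrist");im=np.ascontiguousarray(im[:,:,::-1]);cv2.imwrite("pics/w1.png",im);np.save("pics/w1.npy",d)
import pickle;pickle.dump(s,open("pics/w1.pkl","wb"));print(s["joints"])
u,v=285,215
o=np.zeros((600,800,3),np.uint8);o[:300,:400]=cv2.resize(im,(400,300));o[:600,400:]=cv2.resize(im[v-75:v+75,u-50:u+50],(400,600),interpolation=cv2.INTER_CUBIC)
cv2.imwrite("pics/w1v.png",o)
```

```text
[-0.48691649  0.13774624  0.52576562  1.95867648 -0.0790906   1.06468973
  1.17824556]
```

View pics/w1v.png

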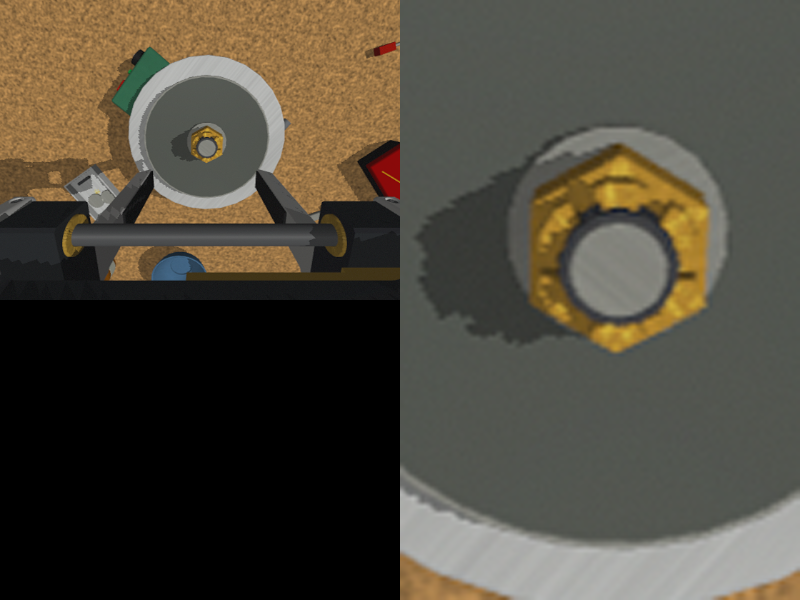

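The wrist view shows the whole lap: nut centre near (288,208), pod top left, and flats about perpendicular to the finger line already. Next I'll measure the nut centre, the nut yaw and the lap yaw.

```bash
cat > m.py <<'E'
from h import *
def pts(c,R,t,d,mask):
    v,u=np.nonzero(mask&(d>0));z=d[v,u];P=np.linalg.inv(c["K"])@np.vstack([u,v,np.ones_like(u)])*z
    return (R.T@(P-t[:,None])).T
def measure(s,im,d):
    c,R,t=wrist_RT(s);H,S,V=cv2.split(cv2.cvtColor(im,cv2.COLOR_BGR2HSV))
    box=np.zeros(d.shape,bool);box[130:260,220:350]=1
    nm=(H>12)&(H<32)&(S>110)&box
    P=pts(c,R,t,d,nm);print("nut z pct",np.percentile(P[:,2],[5,25,50,75,95]).round(1))
    Q=P[abs(P[:,2]-115)<3][:,:2]; hull=cv2.convexHull(Q.astype(np.float32))[:,0]
    best=[]
    for a in np.arange(0,60,.25):
        w=[];o=[]
        for k in range(3):
            n=np.array([np.cos(np.radians(a+60*k)),np.sin(np.radians(a+60*k))]);p=hull@n;w.append(np.ptp(p));o.append((p.max()+p.min())/2)
        best.append((sum(w),a,np.round(w,1),o))
    b=min(best,key=lambda b:b[0]);a=b[1]
    N=np.array([[np.cos(np.radians(a+60*k)),np.sin(np.radians(a+60*k))] for k in range(3)])
    cen=np.linalg.lstsq(N,np.array(b[3]),rcond=None)[0];print("nut flat dir",a,b[2],"centre",cen.round(1),len(Q))
    # spindle top: grey circle inside the crown
    A=pts(c,R,t,d,box);T=A[abs(A[:,2]-129)<2];(x,y),r=cv2.minEnclosingCircle(T[:,:2].astype(np.float32));print("spindle",round(x,1),round(y,1),round(r,1),T[:,2].mean().round(1),len(T))
    # pan/disc
    g=(H>60)&(H<95)&(S>80);n,l,st,ce=cv2.connectedComponentsWithStats(g.astype(np.uint8));i=1+np.argmax(st[1:,4]);G=pts(c,R,t,d,l==i)
    print("pod z",np.percentile(G[:,2],[5,50,95]).round(1));z=np.percentile(G[:,2],60);G=G[abs(G[:,2]-z)<4]
    r=cv2.minAreaRect(G[:,:2].astype(np.float32));print("pod rect",r);
    v=np.array([x,y])-np.array(r[0]);print("yaw from pod centre",np.degrees(np.arctan2(v[1],v[0])))
    D=pts(c,R,t,d,np.ones(d.shape,bool));
    for z0,r0 in((86,100),):
        q=D[(abs(D[:,2]-z0)<3)&(np.hypot(D[:,0]-x,D[:,1]-y)<112)];print("disc",cv2.minEnclosingCircle(q[:,:2].astype(np.float32)),q[:,2].mean())
    print("tool y dir",np.degrees(np.arctan2(*axes(s)[[1,0],1])),"tcp",s["tool_pos"].round(1))
E
python3 - <<'E'
from m import *
import pickle
measure(pickle.load(open("pics/w1.pkl","rb")),cv2.imread("pics/w1.png"),np.load("pics/w1.npy"))
E
```

```text
nut z pct [ 98.7 114.3 115.4 123.4 124.5]
nut flat dir 2.0 [46.2 45.5 46.2] centre [507.8 -51.9] 481
spindle 507.7 -52.0 14.8 129.0 664
pod z [53.  54.5 55.8]
pod rect ((376.5359802246094, -108.57921600341797), (40.29296875, 108.06590270996094), 22.784029006958008)
yaw from pod centre 23.312175092909687
disc ((507.8320007324219, -52.134769439697266), 99.92179870605469) 86.04666387279659
tool y dir 63.31933874675256 tcp [509.8 -56.7 231.1]
```

Everything checks out: widths 46 mm, spindle radius 14.8 mm, disc radius 99.9 mm. The lap yaw is about 23°, so a flat or slot must end at 53° mod 60. The nut is at 62° now, so slots line up after 9°, 69° and 129° of clockwise turn. Next I'll descend and grip.

>>> apply_moves([
  [[0,0,1.3],[0.39,0.33,0],1],
  [[0,0,0],[0,0,4.5],1],
  [[0,0,0],[0,0,4.5],1],
  [[0,0,0],[0,0,3.5],1],
  [[0,0,0],[0,0,1.2],1],
])

```text
time: 2.15
tool_pos: [505.6, -50.2, 91.0]
tcp_rot: [-0.002, 0.242, 0.97, -0.001]
contact_force: [0.7, -0.1, 0.8]
opening: 94.2
finger_force: 0.0
```

>>> apply_moves([
  [[0,0,0],[0,0,0],0.3],
  [[0,0,0],[0,0,0],0.3],
  [[0,0,0],[0,0,0],0.3],
  [[0,0,0],[0,0,0],0.3],
  [[0,0,0],[0,0,0],0.3],
])

```text
time: 2.65
tool_pos: [508.2, -50.0, 94.8]
tcp_rot: [0.001, 0.242, 0.97, 0.0]
contact_force: [-0.3, -0.0, -0.0]
opening: 57.5
finger_force: 0.0
```

```bash
cat > st.py <<'E'
from h import *
s=env.get_state();A=axes(s)
print({k:np.round(s[k],3) for k in("time","joints","tool_pos","contact_force","torque","opening","finger_force")},"ydir",np.degrees(np.arctan2(A[1,1],A[0,1])).round(2))
E
python3 st.py
```

```text
{'time': np.float64(2.65), 'joints': array([-0.432,  0.323,  0.483,  2.097, -0.214,  0.767,  1.267]), 'tool_pos': array([508.182, -49.958,  94.843]), 'contact_force': array([-0.288, -0.044, -0.03 ]), 'torque': array([-0.061,  0.021, -0.002]), 'opening': np.float64(57.54), 'finger_force': np.float64(0.0)} ydir 62.02
```

>>> apply_moves([
  [[0,0,0],[-0.05,-0.2,0.05],0.4],
  [[0,0,0],[0,0,0],0.4],
  [[0,0,0],[0,0,0],0],
  [[0,0,0],[0,0,0],0],
  [[0,0,0],[0,0,0],0],
])

```text
time: 3.15
tool_pos: [507.5, -51.9, 93.8]
tcp_rot: [0.0, 0.242, 0.97, 0.0]
contact_force: [0.6, 2.6, 6.8]
opening: 45.3
finger_force: 30.0
```

```bash
python3 st.py
```

```text
{'time': np.float64(3.15), 'joints': array([-0.428,  0.324,  0.482,  2.098, -0.216,  0.766,  1.271]), 'tool_pos': array([507.544, -51.862,  93.795]), 'contact_force': array([0.602, 2.563, 6.848]), 'torque': array([ 0.678, -0.044, -0.003]), 'opening': np.float64(45.32), 'finger_force': np.float64(30.0)} ydir 62.02
```

>>> apply_moves([
  [[0,0,7],[0,0,0],0],
  [[0,0,7],[0,0,0],0],
  [[0,0,7],[0,0,0],0],
  [[0,0,7],[0,0,0],0],
  [[0,0,7],[0,0,0],0],
])

```text
time: 3.65
tool_pos: [507.9, -51.5, 93.8]
tcp_rot: [0.0, 0.524, 0.852, 0.001]
contact_force: [2.9, 4.9, 2.1]
opening: 45.6
finger_force: 30.0
```

```bash
python3 st.py
```

```text
{'time': np.float64(3.65), 'joints': array([-0.545,  0.349,  0.628,  2.103, -0.293,  0.773,  0.734]), 'tool_pos': array([507.941, -51.52 ,  93.83 ]), 'contact_force': array([2.882, 4.903, 2.082]), 'torque': array([ 1.163, -0.649,  0.578]), 'opening': np.float64(45.589), 'finger_force': np.float64(30.045)} ydir 26.77
```

>>> apply_moves([
  [[0,0,7],[0,0,0],0],
  [[0,0,7],[0,0,0],0],
  [[0,0,7],[0,0,0],0],
  [[0,0,5],[0,0,0],0],
  [[0,0,0],[0,0,0],0],
])

```text
time: 4.15
tool_pos: [508.3, -51.3, 93.7]
tcp_rot: [0.001, 0.702, 0.713, 0.001]
contact_force: [6.0, 4.7, -1.6]
opening: 45.6
finger_force: 30.0
```

```bash
python3 st.py
```

```text
{'time': np.float64(4.15), 'joints': array([-0.632,  0.377,  0.742,  2.107, -0.361,  0.783,  0.35 ]), 'tool_pos': array([508.317, -51.35 ,  93.675]), 'contact_force': array([ 6.032,  4.73 , -1.621]), 'torque': array([ 1.028, -1.388,  0.249]), 'opening': np.float64(45.623), 'finger_force': np.float64(30.005)} ydir 0.89
```

The torque is 0.58 N m while turning and 0.25 N m when stopped, so the nut has bitten before the 69° line-up. I'll go on to that line-up, release, rise and look.

>>> apply_moves([
  [[0,0,4],[0,0,0],0],
  [[0,0,3.6],[0,0,0],0],
  [[0,0,0],[0,0,0],0],
  [[0,0,0],[0,0,0],0.75],
  [[0,0,0],[0,0,0],0.75],
])

```text
time: 4.65
tool_pos: [506.9, -52.3, 93.4]
tcp_rot: [-0.0, 0.747, 0.665, -0.0]
contact_force: [-0.3, -0.8, 0.7]
opening: 58.5
finger_force: 0.0
```

>>> apply_moves([
  [[0,0,0],[0,0,0],0.75],
  [[0,0,0],[0,0,0],1],
  [[0,0,0],[0,0,-4.5],1],
  [[0,0,0],[0,0,-4.5],1],
  [[0,0,0],[0,0,-4.5],1],
])

```text
time: 5.15
tool_pos: [506.6, -52.8, 229.8]
tcp_rot: [-0.0, 0.747, 0.665, -0.001]
contact_force: [0.2, 1.2, 0.9]
opening: 93.3
finger_force: 0.0
```

>>> apply_moves([
  [[0,0,0],[0,0,0],1],
  [[0,0,0],[0,0,0],1],
])

```text
time: 5.35
tool_pos: [507.4, -51.8, 229.0]
tcp_rot: [0.0, 0.746, 0.666, 0.001]
contact_force: [-0.1, 0.6, -0.7]
opening: 94.1
finger_force: 0.0
```

```bash
python3 st.py
python3 - <<'E'
from m import *
s=env.get_state();im,d=env.read_camera("wrist");im=np.ascontiguousarray(im[:,:,::-1]);cv2.imwrite("pics/w2.png",im)
measure(s,im,d)
u,v=288,208
o=np.zeros((600,800,3),np.uint8);o[:300,:400]=cv2.resize(im,(400,300));o[:600,400:]=cv2.resize(im[v-60:v+60,u-40:u+40],(400,600),interpolation=cv2.INTER_CUBIC)
cv2.imwrite("pics/w2v.png",o)
E
```

```text
{'time': np.float64(5.35), 'joints': array([-0.831,  0.171,  0.918,  1.981, -0.157,  1.06 ,  0.043]), 'tool_pos': array([507.444, -51.764, 229.036]), 'contact_force': array([-0.135,  0.56 , -0.687]), 'torque': array([-0.05 ,  0.088, -0.014]), 'opening': np.float64(94.072), 'finger_force': np.float64(0.0)} ydir -6.56
nut z pct [ 99.2 113.8 114.9 122.9 124.1]
nut flat dir 54.5 [46.  46.5 45.3] centre [507.4 -51.6] 481
spindle 507.2 -51.5 14.8 128.9 668
pod z [52.9 54.4 55.6]
pod rect ((363.9620056152344, -83.50022888183594), (35.148590087890625, 53.645694732666016), 22.409868240356445)
yaw from pod centre 12.610961819297545
disc ((507.2771911621094, -51.55215072631836), 99.92288208007812) 85.98004476287207
tool y dir -6.556350165666253 tcp [507.4 -51.8 229. ]
```

View pics/w2v.png

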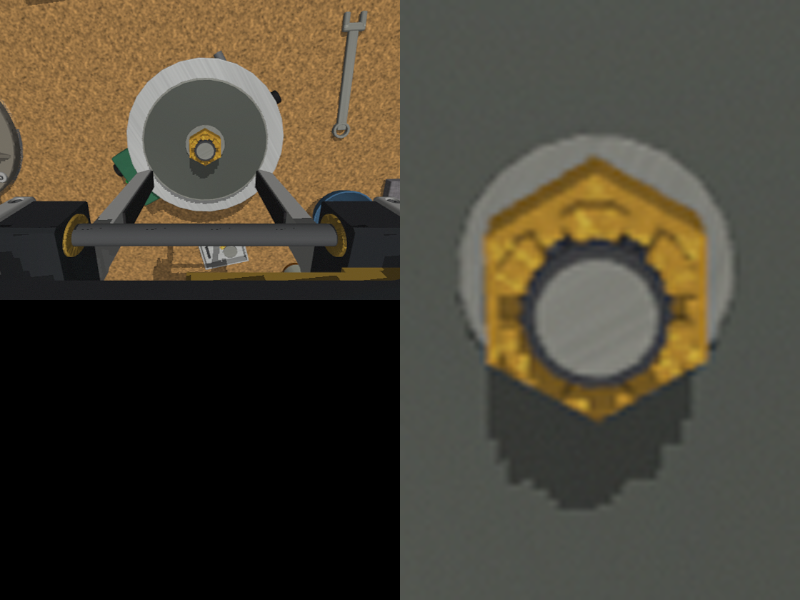

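The slots are clear and the bite is done. The nut is at about 54.5° against a target of 53°, so it lagged in the hand by about 1°. I'll regrip and ease it on by the small remainder.

>>> apply_moves([
  [[0,0,-1],[0,0,4.5],1],
  [[0,0,0],[0,0,4.5],1],
  [[0,0,0],[0,0,3.5],0.6],
  [[0,0,0],[0,0,1],0.6],
  [[0,0,0],[0,0,0],0],
])

```text
time: 5.9
tool_pos: [505.8, -52.9, 92.1]
tcp_rot: [-0.001, 0.741, 0.671, -0.002]
contact_force: [-0.5, -0.2, 1.3]
opening: 73.3
finger_force: 0.0
```

>>> apply_moves([
  [[0,0,0],[0,0,0],0],
  [[0,0,0],[0,0,0],0],
  [[0,0,0],[0,0,0],0],
  [[0,0,2.1],[0,0,0],0],
  [[0,0,0],[0,0,0],0],
])

```text
time: 6.4
tool_pos: [508.4, -51.8, 94.6]
tcp_rot: [0.001, 0.753, 0.658, 0.001]
contact_force: [3.1, 0.2, 7.0]
opening: 45.7
finger_force: 30.0
```

```bash
python3 st.py
```

```text
{'time': np.float64(6.4), 'joints': array([-0.677,  0.393,  0.805,  2.109, -0.4  ,  0.791,  0.242]), 'tool_pos': array([508.425, -51.833,  94.568]), 'contact_force': array([3.096, 0.188, 7.015]), 'torque': array([-0.012, -0.553,  0.438]), 'opening': np.float64(45.658), 'finger_force': np.float64(30.048)} ydir -7.68
```

>>> apply_moves([
  [[0,0,0],[0,0,0],0.75],
  [[0,0,0],[0,0,0],0.75],
  [[0,0,0],[0,0,0],0.75],
  [[0,0,0],[0,0,-4.5],1],
  [[0,0,0],[0,0,-4.5],1],
])

```text
time: 6.9
tool_pos: [506.0, -52.8, 183.8]
tcp_rot: [-0.0, 0.753, 0.658, -0.002]
contact_force: [1.0, 1.3, 1.8]
opening: 82.6
finger_force: 0.0
```

>>> apply_moves([
  [[0,0,0],[0,0,-4.5],1],
  [[0,0,0],[0,0,0],1],
  [[0,0,0],[0,0,0],1],
])

```text
time: 7.2
tool_pos: [507.4, -51.7, 228.9]
tcp_rot: [-0.0, 0.753, 0.658, 0.001]
contact_force: [0.2, 1.4, -0.4]
opening: 94.0
finger_force: 0.0
```

Run:
```python
from m import *
s=env.get_state();im,d=env.read_camera("wrist");im=np.ascontiguousarray(im[:,:,::-1]);cv2.imwrite("pics/w3.png",im)
measure(s,im,d);print(s["joints"],s["time"])
# pin in first wrist picture
import pickle
s1=pickle.load(open("pics/w1.pkl","rb"));im=cv2.imread("pics/w1.png");d=np.load("pics/w1.npy");c,R,t=wrist_RT(s1)
H,S,V=cv2.split(cv2.cvtColor(im,cv2.COLOR_BGR2HSV));m=((H<8)|(H>172))&(S>150)&(V>50);b=np.zeros_like(m);b[40:90,490:]=1
P=pts(c,R,t,d,m&b);P=P[P[:,2]>8];print(len(P),P.mean(0),cv2.minAreaRect(P[:,:2].astype(np.float32)))
```

```text
nut z pct [ 96.  113.7 115.  122.9 124. ]
nut flat dir 53.25 [46.3 46.1 45.1] centre [507.2 -51.6] 477
spindle 507.4 -51.5 14.8 128.9 669
pod z [52.8 54.4 55.6]
pod rect ((363.7550354003906, -82.00138854980469), (35.90528106689453, 49.69176483154297), 23.485395431518555)
yaw from pod centre 11.984931581879163
disc ((507.28662109375, -51.68130111694336), 99.96847534179688) 85.9680156693069
tool y dir -7.640023185445571 tcp [507.4 -51.7 228.9]
[-0.86193411  0.17842587  0.95769671  1.98247688 -0.16877032  1.06064413
  0.03770732] 7.2
311 [515.05811011 293.75155484  13.44072245] ((515.4664916992188, 295.1148376464844), (28.964351654052734, 13.563937187194824), 82.56938171386719)
```

The nut is now at 53.25° against 53.0°, so it's lined up. Next I'll go over the pin, whose axis is about 82.6° and already square to the fingers.

>>> apply_moves([
  [[0,0,0],[4.3,-0.48,0],1],
  [[0,0,0],[4.3,-0.48,0],1],
  [[0,0,0],[4.3,-0.48,0],1],
  [[0,0,0],[4.3,-0.48,0],1],
  [[0,0,0],[4.3,-0.48,0.5],1],
])

```text
time: 7.75
tool_pos: [511.4, 165.6, 222.3]
tcp_rot: [-0.0, 0.753, 0.658, -0.001]
contact_force: [2.3, 0.2, -0.2]
opening: 94.0
finger_force: 0.0
```

>>> apply_moves([
  [[0,0,0],[4.3,-0.48,2],1],
  [[0,0,0],[4.3,-0.48,2],1],
  [[0,0,0],[4.4,-0.48,2],1],
  [[0,0,0],[0,0,2],1],
  [[0,0,0],[0,0,0],1],
])

```text
time: 8.25
tool_pos: [513.1, 294.2, 139.3]
tcp_rot: [0.0, 0.753, 0.659, -0.004]
contact_force: [-0.8, -0.9, 0.3]
opening: 93.7
finger_force: 0.0
```

>>> apply_moves([
  [[0,0,0],[0,0,0],1],
  [[0,0,0],[0,0,0],1],
])

```text
time: 8.45
tool_pos: [515.8, 293.7, 144.1]
tcp_rot: [0.0, 0.754, 0.657, 0.0]
contact_force: [-0.5, -0.2, 0.6]
opening: 94.4
finger_force: 0.0
```

```bash
python3 st.py
cat > pin.py <<'E'
from m import *
s=env.get_state();im,d=env.read_camera("wrist");im=np.ascontiguousarray(im[:,:,::-1]);cv2.imwrite("pics/w4.png",im)
c,R,t=wrist_RT(s)
H,S,V=cv2.split(cv2.cvtColor(im,cv2.COLOR_BGR2HSV));m=(((H<8)|(H>172))&(S>150)&(V>50)).astype(np.uint8)
A=pts(c,R,t,d,m>0);
tp=s["tool_pos"];near=np.hypot(A[:,0]-515,A[:,1]-300)<60;P=A[near];print("head z",np.percentile(P[:,2],[5,50,95]).round(1))
P=P[P[:,2]>12];r=cv2.minAreaRect(P[:,:2].astype(np.float32));print(len(P),r)
D=pts(c,R,t,d,np.ones(d.shape,bool));k=(abs(D[:,2]-8.5)<3)&(np.hypot(D[:,0]-r[0][0],D[:,1]-r[0][1])<68)&(np.hypot(D[:,0]-r[0][0],D[:,1]-r[0][1])>19)
q=D[k];print("shank",len(q),q.mean(0) if len(q) else "")
if len(q)>5:
    v=cv2.fitLine(q[:,:2].astype(np.float32),cv2.DIST_HUBER,0,.01,.01).ravel();print(v,np.degrees(np.arctan2(v[1],v[0])))
E
python3 pin.py
```

```text
{'time': np.float64(8.45), 'joints': array([-1.191,  0.441,  0.737,  1.885, -0.36 ,  0.952, -0.426]), 'tool_pos': array([515.842, 293.684, 144.104]), 'contact_force': array([-0.471, -0.197,  0.598]), 'torque': array([-0.078,  0.095, -0.008]), 'opening': np.float64(94.401), 'finger_force': np.float64(0.0)} ydir -7.8
head z [12.1 13.5 14.8]
308 ((515.8082885742188, 297.94140625), (27.069175720214844, 13.14538288116455), 82.41458892822266)
shank 182 [520.6757123  339.31209632   8.51507786]
[1.2885202e-01 9.9166381e-01 5.2056812e+02 3.3981500e+02] 82.59673
```

View pics/w4.png

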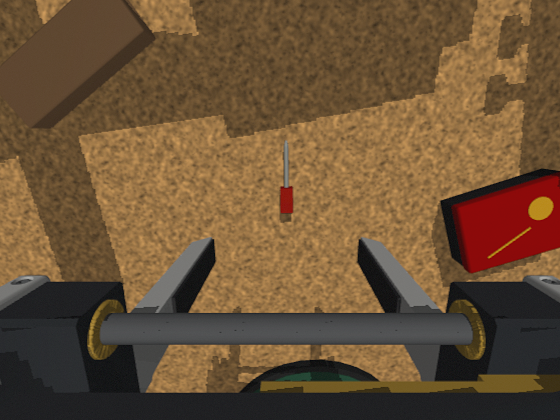

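The pin is at pixels (286,140)–(286,215), aligned with the tool x axis. Its head centre is about (515.4,297) and its axis is at 82.5°. I'll descend and grip slightly behind the middle of the head.

>>> apply_moves([
  [[0,0,0],[0,-0.07,4.5],0.6],
  [[0,0,0],[0,0,4.5],0.6],
  [[0,0,0],[0,0,3],0.4],
  [[0,0,0],[0,0,1.5],0.4],
  [[0,0,0],[0,0,0.4],0.4],
])

```text
time: 9.0
tool_pos: [514.6, 294.5, 4.1]
tcp_rot: [-0.0, 0.753, 0.658, -0.0]
contact_force: [-0.4, 0.7, -0.9]
opening: 57.5
finger_force: 0.0
```

>>> apply_moves([
  [[0,0,0],[0,0,0.15],0.4],
  [[0,0,0],[0,0,0],0.4],
  [[0,0,0],[0,0,0],0],
  [[0,0,0],[0,0,0],0],
  [[0,0,0],[0,0,0],0],
])

```text
time: 9.5
tool_pos: [514.8, 295.3, 3.5]
tcp_rot: [-0.0, 0.753, 0.658, 0.0]
contact_force: [-0.3, 1.0, 0.2]
opening: 17.2
finger_force: 0.1
```

>>> apply_moves([
  [[0,0,0],[0,0,0],0],
  [[0,0,0],[0,0,0],0],
  [[0,0,0],[0,0,0],0],
])

```text
time: 9.8
tool_pos: [514.8, 295.2, 3.3]
tcp_rot: [-0.0, 0.753, 0.658, 0.0]
contact_force: [-0.7, 1.0, 7.0]
opening: 13.4
finger_force: 30.0
```

```bash
python3 st.py
```

```text
{'time': np.float64(9.8), 'joints': array([-1.073,  0.628,  0.589,  1.964, -0.528,  0.705, -0.294]), 'tool_pos': array([514.76 , 295.236,   3.335]), 'contact_force': array([-0.747,  0.957,  6.977]), 'torque': array([-0.011,  0.379, -0.03 ]), 'opening': np.float64(13.424), 'finger_force': np.float64(30.002)} ydir -7.69
```

>>> apply_moves([
  [[0,0,0],[0,0,-1.5],0],
  [[0,0,0],[0,0,-4.5],0],
  [[0,0,0],[0,0,-4.5],0],
  [[0,0,0],[0,0,-4.5],0],
  [[0,0,0],[0,0,-3],0],
])

```text
time: 10.3
tool_pos: [515.3, 294.7, 186.8]
tcp_rot: [0.0, 0.753, 0.658, 0.001]
contact_force: [0.1, 0.3, -0.6]
opening: 13.8
finger_force: 30.0
```

>>> apply_moves([
  [[0,0,0],[-4.36,0.93,0],0],
  [[0,0,0],[-4.36,0.93,0],0],
  [[0,0,0],[-4.36,0.93,0],0],
  [[0,0,0],[-4.36,0.93,0],0],
  [[0,0,0],[-4.36,0.93,0],0],
])

```text
time: 10.8
tool_pos: [531.2, 70.8, 183.9]
tcp_rot: [-0.0, 0.753, 0.658, 0.0]
contact_force: [0.3, -0.2, 0.4]
opening: 13.7
finger_force: 30.0
```

>>> apply_moves([
  [[0,0,0],[-4.36,0.93,0],0],
  [[0,0,0],[-4.36,0.93,0],0],
  [[0,0,0],[-4.36,0.93,0],0],
  [[0,0,0],[-4.36,0.93,0],0],
  [[0,0,0],[-4.36,0.93,0],0],
])

```text
time: 11.3
tool_pos: [548.1, -151.4, 183.9]
tcp_rot: [-0.0, 0.753, 0.658, 0.0]
contact_force: [-0.4, 1.5, -0.2]
opening: 13.5
finger_force: 30.0
```

>>> apply_moves([
  [[0,0,-7.7],[0,0,0],0],
  [[0,0,-7.7],[0,0,0],0],
  [[0,0,-7.7],[0,0,0],0],
  [[0,0,-7.6],[0,0,0],0],
  [[0,0,0],[0,0,0],0],
])

```text
time: 11.8
tool_pos: [548.2, -149.9, 183.8]
tcp_rot: [0.0, 0.551, 0.834, 0.0]
contact_force: [-0.0, 0.3, -0.3]
opening: 13.4
finger_force: 30.0
```

>>> apply_moves([
  [[0,0,0],[0,0,0],0],
  [[0,0,0],[0,0,0],0],
])

```text
time: 12.0
tool_pos: [548.3, -149.6, 183.2]
tcp_rot: [0.0, 0.553, 0.833, -0.0]
contact_force: [-1.0, -0.2, -0.4]
opening: 13.4
finger_force: 30.0
```

```bash
python3 st.py
cat > see.py <<'E'
from m import *
s=env.get_state();im,d=env.read_camera("wrist");im=np.ascontiguousarray(im[:,:,::-1]);cv2.imwrite("pics/w5.png",im)
c,R,t=wrist_RT(s);A=axes(s)
H,S,V=cv2.split(cv2.cvtColor(im,cv2.COLOR_BGR2HSV))
D=pts(c,R,t,d,np.ones(d.shape,bool))
T=(D-s["tool_pos"])@A   # tool frame
k=(T[:,0]>18)&(T[:,0]<75)&(abs(T[:,1])<8)&(T[:,2]>-12)&(T[:,2]<4);q=T[k]
print("shank pts",len(q));
if len(q)>5:
    print("x max",q[:,0].max(),"z top med",np.median(q[:,2]));print("y fit",np.polyfit(q[:,0],q[:,1],1),"z fit",np.polyfit(q[:,0],q[:,2],1))
m=((H<8)|(H>172))&(S>150)&(V>50);P=(pts(c,R,t,d,m)-s["tool_pos"])@A;P=P[(abs(P[:,1])<12)&(abs(P[:,2])<20)&(abs(P[:,0])<40)]
if len(P):print("head",len(P),P.min(0).round(1),P.max(0).round(1))
E
python3 see.py
```

```text
{'time': np.float64(12.0), 'joints': array([-0.438,  0.337,  0.736,  1.904, -0.267,  1.   ,  0.814]), 'tool_pos': array([ 548.344, -149.572,  183.248]), 'contact_force': array([-0.952, -0.246, -0.376]), 'torque': array([-0.036,  0.033,  0.02 ]), 'opening': np.float64(13.412), 'finger_force': np.float64(30.0)} ydir 22.81
shank pts 616
x max 66.71392043013455 z top med -5.125304124976312
y fit [ 2.72171674e-04 -6.85505699e-01] z fit [ 0.0086159  -5.46071873]
head 1003 [-10.6  -7.4 -19.6] [17.4  6.8  2.7]
```

View pics/w5.png

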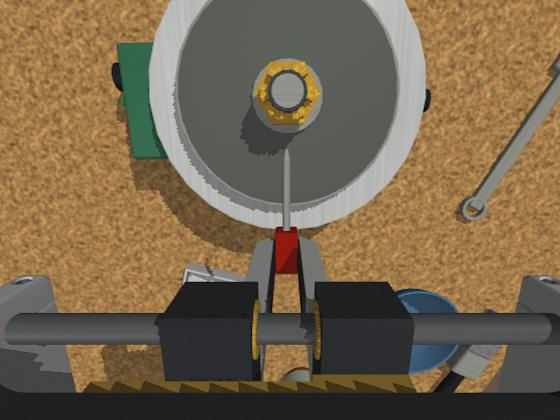

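The pin sits straight in the hand, from head (286,250) to tip (287,150), aimed at the nut at (288,90). I'll measure spindle and nut in this same view, relative to the pin line.

```bash
sed -i 's/box\[130:260,220:350\]/box[40:140,240:340]/' m.py
cat >> m.py <<'E'
def rel(s,x,y):
    v=(np.array([x,y,119.5])-s["tool_pos"])@axes(s);print("axis in tool frame mm",v.round(2),"pin x dir",np.degrees(np.arctan2(*axes(s)[[1,0],0])))
E
python3 - <<'E'
from m import *
s=env.get_state();im=cv2.imread("pics/w5.png");_,d=env.read_camera("wrist")
measure(s,im,d)
c,R,t=wrist_RT(s);A=pts(c,R,t,d,np.s_[:,:] and np.ones(d.shape,bool));T=A[(abs(A[:,2]-129)<2)&(np.hypot(A[:,0]-507,A[:,1]+52)<20)]
(x,y),r=cv2.minEnclosingCircle(T[:,:2].astype(np.float32));print(x,y,T.mean(0));rel(s,x,y);rel(s,*T.mean(0)[:2])
E
```

```text
nut z pct [113.  114.  115.1 123.  124. ]
nut flat dir 53.75 [45.8 45.7 45.9] centre [507.6 -51.7] 956
spindle 507.5 -51.8 14.8 128.8 1284
pod z [53.1 54.3 55.6]
pod rect ((375.6511535644531, -109.53433227539062), (36.673980712890625, 108.095947265625), 24.18276023864746)
yaw from pod centre 23.640710842566868
disc ((507.6640930175781, -52.05576705932617), 99.964111328125) 85.86448934722056
tool y dir 22.86245541049189 tcp [ 548.4 -149.5  183.1]
507.4931640625 -51.82238006591797 [507.43152735 -51.62518594 128.7880506 ]
axis in tool frame mm [105.85   0.28  63.62] pin x dir 112.86245572242677
axis in tool frame mm [106.05   0.3   63.62] pin x dir 112.86245572242677
```

The lap yaw averages 23.4° and the nut is at 53.5°. The wrist camera's lateral bias (-0.7 mm) shows up the same on pin and spindle, so the relative correction is a turn of -0.5° and +1.9 mm in y. I'll go down to hole height.

>>> apply_moves([
  [[0,0,-0.5],[0,0.19,3],0],
  [[0,0,0],[0,0,2.5],0],
  [[0,0,0],[0,0,1.2],0],
  [[0,0,0],[0,0,0.03],0],
  [[0,0,0],[0,0,0],0],
])

```text
time: 12.6
tool_pos: [550.5, -149.1, 116.3]
tcp_rot: [0.0, 0.549, 0.836, -0.0]
contact_force: [-0.1, -1.0, 0.3]
opening: 13.7
finger_force: 30.0
```

>>> apply_moves([
  [[0,0,0],[0,0,0],0],
  [[0,0,0],[0,0,0],0],
  [[0,0,0],[0,0,0],0],
])

```text
time: 12.9
tool_pos: [550.5, -148.8, 116.3]
tcp_rot: [0.0, 0.548, 0.836, 0.0]
contact_force: [-0.7, -0.3, -0.7]
opening: 13.9
finger_force: 30.0
```

```bash
python3 st.py; python3 see.py
python3 - <<'E'
from m import *
s=env.get_state();im=cv2.imread("pics/w5.png");_,d=env.read_camera("wrist");c,R,t=wrist_RT(s)
A=pts(c,R,t,d,np.ones(d.shape,bool));T=A[(abs(A[:,2]-129)<2)&(np.hypot(A[:,0]-507,A[:,1]+52)<20)]
(x,y),r=cv2.minEnclosingCircle(T[:,:2].astype(np.float32));print(x,y,r,T.mean(0));rel(s,x,y);rel(s,*T.mean(0)[:2])
o=cv2.resize(im[20:260,190:390],(500,600),interpolation=cv2.INTER_CUBIC);cv2.imwrite("pics/w5v.png",o)
E
```

```text
{'time': np.float64(12.9), 'joints': array([-0.384,  0.426,  0.682,  1.958, -0.347,  0.874,  0.891]), 'tool_pos': array([ 550.497, -148.789,  116.31 ]), 'contact_force': array([-0.658, -0.32 , -0.716]), 'torque': array([-0.   ,  0.027,  0.029]), 'opening': np.float64(13.875), 'finger_force': np.float64(30.0)} ydir 23.51
shank pts 617
x max 66.76877768207358 z top med -5.149766132931588
y fit [ 6.55674845e-04 -6.90681421e-01] z fit [ 0.0072307  -5.44716321]
head 997 [-10.6  -7.4 -19.9] [17.3  6.8  2.2]
507.5037536621094 -51.75311279296875 14.907329559326172 [507.4772833  -51.57199804 128.81409785]
axis in tool frame mm [106.06  -0.67  -3.33] pin x dir 113.51015619683623
axis in tool frame mm [106.23  -0.62  -3.33] pin x dir 113.51015619683623
```

View pics/w5v.png

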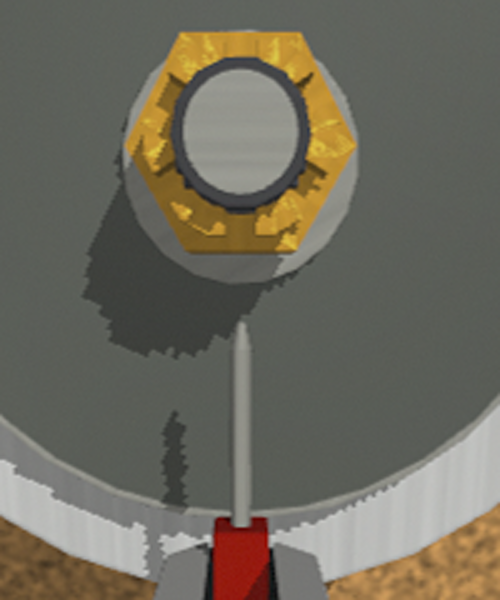

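The pin is lined up with the slot to within 0.05 mm: the slot is at (245,240) and the tip at (242,325) in the crop. I'll ease it in while watching the force.

>>> apply_moves([
  [[0,0,0],[0.6,0,0.02],0],
  [[0,0,0],[0.6,0,0],0],
  [[0,0,0],[0.6,0,0],0],
  [[0,0,0],[0.3,0,0],0],
  [[0,0,0],[0.3,0,0],0],
])

```text
time: 13.5
tool_pos: [540.5, -126.3, 115.5]
tcp_rot: [-0.0, 0.548, 0.836, 0.0]
contact_force: [0.3, -1.6, -0.1]
opening: 13.4
finger_force: 30.0
```

>>> apply_moves([
  [[0,0,0],[0.3,0,0],0],
  [[0,0,0],[0.3,0,0],0],
  [[0,0,0],[0.3,0,0],0],
  [[0,0,0],[0.2,0,0],0],
  [[0,0,0],[0,0,0],0],
])

```text
time: 14.0
tool_pos: [536.1, -116.4, 115.5]
tcp_rot: [-0.0, 0.548, 0.836, 0.0]
contact_force: [0.1, -0.5, -0.5]
opening: 13.8
finger_force: 30.0
```

```bash
python3 st.py;python3 see.py
```

```text
{'time': np.float64(14.0), 'joints': array([-0.455,  0.392,  0.689,  2.006, -0.328,  0.854,  0.826]), 'tool_pos': array([ 536.115, -116.425,  115.478]), 'contact_force': array([ 0.115, -0.462, -0.502]), 'torque': array([-0.021,  0.023,  0.025]), 'opening': np.float64(13.752), 'finger_force': np.float64(30.0)} ydir 23.52
shank pts 727
x max 70.44654303592107 z top med -5.4463462723321525
y fit [ 0.02672263 -1.45960963] z fit [-0.02149881 -4.24064264]
head 999 [-10.4  -7.3 -19.1] [17.3  6.8  2.6]
```

The tip is well inside the spindle with no side force, so I'll continue.

>>> apply_moves([
  [[0,0,0],[0.4,0,0],0],
  [[0,0,0],[0.5,0,0],0],
  [[0,0,0],[0.5,0,0],0],
  [[0,0,0],[0.4,0,0],0],
  [[0,0,0],[0.3,0,0],0],
])

```text
time: 14.55
tool_pos: [527.7, -96.8, 115.5]
tcp_rot: [-0.0, 0.548, 0.836, 0.0]
contact_force: [0.5, 0.0, -0.3]
opening: 13.9
finger_force: 30.0
```

>>> apply_moves([
  [[0,0,0],[0.3,0,0],0],
  [[0,0,0],[0.2,0,0],0],
  [[0,0,0],[0.2,0,0],0],
  [[0,0,0],[0.1,0,0],0],
  [[0,0,0],[0,0,0],0],
])

```text
time: 15.05
tool_pos: [524.6, -90.0, 115.5]
tcp_rot: [-0.0, 0.548, 0.836, -0.0]
contact_force: [0.0, 0.7, -0.6]
opening: 14.0
finger_force: 30.0
```

```bash
python3 st.py
```

```text
{'time': np.float64(15.05), 'joints': array([-0.516,  0.364,  0.694,  2.042, -0.311,  0.84 ,  0.767]), 'tool_pos': array([524.599, -89.991, 115.465]), 'contact_force': array([ 0.043,  0.664, -0.64 ]), 'torque': array([0.002, 0.026, 0.025]), 'opening': np.float64(14.029), 'finger_force': np.float64(30.0)} ydir 23.52
```

>>> apply_moves([
  [[0,0,0],[0.08,0,0],0],
  [[0,0,0],[0.08,0,0],0],
  [[0,0,0],[0,0,0],0],
])

```text
time: 15.35
tool_pos: [523.9, -88.6, 115.5]
tcp_rot: [-0.0, 0.548, 0.836, -0.0]
contact_force: [-0.8, -0.6, -0.5]
opening: 13.6
finger_force: 30.0
```

>>> apply_moves([
  [[0,0,0],[0.06,0,0],0],
  [[0,0,0],[0,0,0],0],
])

```text
time: 15.55
tool_pos: [523.7, -88.0, 115.5]
tcp_rot: [-0.0, 0.548, 0.836, -0.0]
contact_force: [-0.2, -0.1, 0.2]
opening: 13.9
finger_force: 30.0
```

>>> apply_moves([
  [[0,0,0],[0.06,0,0],0],
  [[0,0,0],[0,0,0],0],
])

```text
time: 15.75
tool_pos: [523.7, -87.8, 115.6]
tcp_rot: [0.0, 0.548, 0.836, -0.0]
contact_force: [-0.1, -2.3, 0.0]
opening: 13.7
finger_force: 30.0
```

```bash
python3 st.py;python3 see.py
```

```text
{'time': np.float64(15.75), 'joints': array([-0.522,  0.361,  0.695,  2.045, -0.309,  0.838,  0.761]), 'tool_pos': array([523.662, -87.821, 115.579]), 'contact_force': array([-0.117, -2.33 ,  0.045]), 'torque': array([-0.62 , -0.191,  0.028]), 'opening': np.float64(13.706), 'finger_force': np.float64(30.0)} ydir 23.5
shank pts 734
x max 66.72363667519593 z top med -6.087278381073981
y fit [-0.00493635  0.22152329] z fit [ 0.06807806 -8.45686259]
head 993 [-10.6  -7.4 -19.4] [17.3  6.8  1.9]
```

>>> apply_moves([
  [[0,0,0],[0.05,0,0],0],
  [[0,0,0],[0,0,0],0],
])

```text
time: 16.0
tool_pos: [523.6, -87.6, 115.6]
tcp_rot: [0.0, 0.548, 0.836, -0.0]
contact_force: [1.7, -4.6, 0.1]
opening: 13.5
finger_force: 30.0
```

```bash
python3 st.py
```

```text
{'time': np.float64(16.0), 'joints': array([-0.523,  0.361,  0.695,  2.045, -0.308,  0.838,  0.76 ]), 'tool_pos': array([523.584, -87.583, 115.644]), 'contact_force': array([ 1.655, -4.611,  0.053]), 'torque': array([-1.258, -0.404,  0.018]), 'opening': np.float64(13.506), 'finger_force': np.float64(30.0)} ydir 23.49
```

>>> apply_moves([
  [[0,0,0],[0.05,0,0],0],
  [[0,0,0],[0,0,0],0],
])

```text
time: 16.2
tool_pos: [523.5, -87.5, 115.7]
tcp_rot: [0.001, 0.548, 0.836, -0.0]
contact_force: [2.8, -6.1, -0.3]
opening: 13.1
finger_force: 30.0
```

```bash
python3 st.py
```

```text
{'time': np.float64(16.2), 'joints': array([-0.524,  0.36 ,  0.696,  2.046, -0.308,  0.837,  0.759]), 'tool_pos': array([523.514, -87.47 , 115.718]), 'contact_force': array([ 2.83 , -6.149, -0.348]), 'torque': array([-1.673, -0.554, -0.003]), 'opening': np.float64(13.087), 'finger_force': np.float64(30.0)} ydir 23.48
```

The head is home: there's an axial reaction of about 7 N, the TCP has stopped, and the travel of 66.9 mm compares with 66.4 expected. I'll release and rise.

>>> apply_moves([
  [[0,0,0],[0,0,0],0.5],
  [[0,0,0],[0,0,0],0.5],
  [[0,0,0],[0,0,0],0.5],
  [[0,0,0],[0,0,0],0.5],
  [[0,0,0],[-0.5,0,-2],0.5],
])

```text
time: 16.7
tool_pos: [523.7, -90.4, 134.0]
tcp_rot: [-0.001, 0.548, 0.837, -0.001]
contact_force: [0.4, -0.1, -0.4]
opening: 46.5
finger_force: 0.0
```

>>> apply_moves([
  [[0,0,0],[-1,0,-4],0.6],
  [[0,0,0],[-2.5,0,-4],0.6],
  [[0,0,0],[-2,0,-2],0.6],
  [[0,0,0],[0,0,0],0.6],
  [[0,0,0],[0,0,0],0.6],
])

```text
time: 17.2
tool_pos: [546.8, -141.5, 235.1]
tcp_rot: [-0.0, 0.548, 0.836, 0.0]
contact_force: [0.2, 0.4, -1.0]
opening: 56.5
finger_force: 0.0
```

```bash
python3 st.py
python3 - <<'E'
from m import *
s=env.get_state();im,d=env.read_camera("wrist");im=np.ascontiguousarray(im[:,:,::-1])
c,R,t=wrist_RT(s);H,S,V=cv2.split(cv2.cvtColor(im,cv2.COLOR_BGR2HSV))
D=pts(c,R,t,d,np.ones(d.shape,bool));a=np.radians(113.45);u=np.array([np.cos(a),np.sin(a)]);w=np.array([u[1],-u[0]])
b=.69*axes(s)[:2,1]
C=np.array([507.5,-51.75]);L=np.c_[(D[:,:2]-C)@u,(D[:,:2]-C)@w,D[:,2]]
m=(((H<8)|(H>172))&(S>150)&(V>50));P=pts(c,R,t,d,m);Q=np.c_[(P[:,:2]-C)@u,(P[:,:2]-C)@w,P[:,2]];Q=Q[(abs(Q[:,1])<12)&(abs(Q[:,0])<70)]
print("head along",np.percentile(Q[:,0],[1,50,99]),"lat",np.percentile(Q[:,1],[1,99]),"z",np.percentile(Q[:,2],[1,50,99]))
k=(L[:,0]>23.5)&(L[:,0]<40)&(abs(L[:,1])<6)&(L[:,2]>95);print("tip out",k.sum(),L[k][:,0].max() if k.any() else None)
p=cv2.resize(im[0:260,160:420],(600,600),interpolation=cv2.INTER_CUBIC);cv2.imwrite("pics/end.png",p)
E
```

```text
{'time': np.float64(17.2), 'joints': array([-0.498,  0.272,  0.776,  1.856, -0.213,  1.099,  0.767]), 'tool_pos': array([ 546.83 , -141.469,  235.143]), 'contact_force': array([ 0.189,  0.423, -0.972]), 'torque': array([-0.022,  0.099, -0.007]), 'opening': np.float64(56.462), 'finger_force': np.float64(0.0)} ydir 23.48
head along [-51.63397421 -36.96579613 -23.79408824] lat [-6.71222043  6.05435225] z [116.279638   123.04987003 125.15605665]
tip out 7 25.539576695938482
```

View pics/end.png

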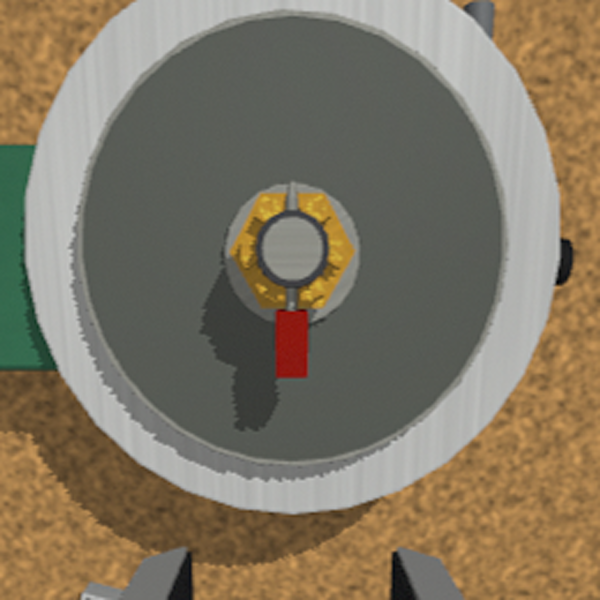

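The picture shows the pin through slot and hole: head at (292,343) against the nut, tip out at (292,190). I'll check numerically for any gap between head and flat.

Run:
```python
from m import *
a=np.radians(113.45);u=np.array([np.cos(a),np.sin(a)]);w=np.array([u[1],-u[0]]);C=np.array([507.5,-51.75])
for i in range(2):
    s=env.get_state();im,d=env.read_camera("wrist");im=np.ascontiguousarray(im[:,:,::-1]);c,R,t=wrist_RT(s);H,S,V=cv2.split(cv2.cvtColor(im,cv2.COLOR_BGR2HSV))
    f=lambda P:np.c_[(P[:,:2]-C)@u,(P[:,:2]-C)@w,P[:,2]]
    Q=f(pts(c,R,t,d,((H<8)|(H>172))&(S>120)&(V>40)));Q=Q[(abs(Q[:,1])<9)&(abs(Q[:,0]+37)<20)]
    N=f(pts(c,R,t,d,(H>12)&(H<32)&(S>110)));N=N[(abs(N[:,2]-115)<2)&(np.abs(N[:,0])<35)&(abs(N[:,1])<13)]
    side=N[abs(N[:,1])>8]
    T=Q[Q[:,2]>118];p=np.polyfit(T[:,0],T[:,2],1);print("head",T[:,0].min(),T[:,0].max(),"tilt deg",np.degrees(np.arctan(p[0])),"top z at -24",np.polyval(p,-24),"nut flats",side[:,0].min(),side[:,0].max())
    A=f(pts(c,R,t,d,np.ones(d.shape,bool)));B=A[(abs(A[:,1])<1.5)&(A[:,0]<-20)&(A[:,0]>-30)];B=B[np.argsort(B[:,0])];print(B[:,[0,2]].round(1).tolist())
```

```text
head -51.8792296839489 -23.924520387892436 tilt deg 3.101483646302818 top z at -24 123.55296507600893 nut flats -22.095907295366082 22.172876011518344
[[-29.5, 123.0], [-29.5, 123.6], [-29.5, 124.6], [-28.6, 122.8], [-28.6, 123.2], [-28.6, 123.2], [-27.6, 124.4], [-27.6, 124.4], [-27.6, 124.4], [-26.7, 122.9], [-26.7, 123.2], [-26.7, 124.0], [-25.7, 124.5], [-25.7, 124.5], [-25.7, 124.7], [-24.8, 123.4], [-24.8, 123.8], [-24.8, 124.9], [-23.9, 118.5], [-23.9, 118.9], [-23.9, 119.8], [-23.0, 119.7], [-23.0, 120.0], [-23.0, 120.6], [-22.1, 118.7], [-22.1, 119.6], [-22.0, 120.3], [-21.1, 119.4], [-21.1, 118.8], [-21.1, 119.4], [-20.2, 120.5], [-20.2, 119.4], [-20.2, 118.1]]
head -51.58083545340156 -24.532619825796242 tilt deg 4.036751974665927 top z at -24 123.92540052289023 nut flats -22.789497006971317 22.370966272716174
[[-29.2, 123.2], [-29.2, 123.3], [-29.2, 123.9], [-28.3, 123.5], [-28.3, 123.8], [-28.3, 124.4], [-27.3, 124.0], [-27.3, 124.3], [-27.3, 125.0], [-26.4, 123.1], [-26.4, 123.7], [-26.4, 123.8], [-25.5, 123.1], [-25.5, 123.4], [-25.5, 123.4], [-24.6, 123.3], [-24.6, 123.7], [-24.5, 123.8], [-23.7, 119.1], [-23.7, 119.0], [-23.7, 119.3], [-22.7, 119.1], [-22.7, 119.8], [-22.7, 121.2], [-21.8, 118.9], [-21.8, 119.4], [-21.8, 120.0], [-20.8, 119.7], [-20.8, 118.4], [-20.8, 120.0]]
```

The head is at most a fraction of a millimetre off with the droop (3.5°). I'll confirm by giving the back of the head a gentle nudge with the fingers shut.

>>> apply_moves([
  [[0,0,0],[0,0,4],0],
  [[0,0,0],[0,0,4],0],
  [[0,0,0],[0,0,3],0],
  [[0,0,0],[0,0,1.2],0],
  [[0,0,0],[0,0,0],0],
])

```text
time: 17.85
tool_pos: [545.9, -141.2, 112.1]
tcp_rot: [-0.001, 0.548, 0.836, -0.001]
contact_force: [0.3, -1.3, 0.4]
opening: 19.6
finger_force: 0.0
```

>>> apply_moves([
  [[0,0,0],[0.7,0,0],0],
  [[0,0,0],[0.8,0,0],0],
  [[0,0,0],[0.8,0,0],0],
  [[0,0,0],[0.4,0,0],0],
  [[0,0,0],[0.2,0,0],0],
])

```text
time: 18.35
tool_pos: [535.5, -114.1, 113.9]
tcp_rot: [0.0, 0.548, 0.837, 0.0]
contact_force: [1.2, -0.5, 0.4]
opening: 0.1
finger_force: 0.0
```

>>> apply_moves([
  [[0,0,0],[0.2,0,0],0],
  [[0,0,0],[0.2,0,0],0],
  [[0,0,0],[0.1,0,0],0],
  [[0,0,0],[0,0,0],0],
])

```text
time: 18.75
tool_pos: [533.4, -110.5, 113.5]
tcp_rot: [-0.0, 0.548, 0.836, -0.0]
contact_force: [-0.4, 0.4, -0.4]
opening: 0.6
finger_force: 0.0
```

```bash
python3 st.py
```

```text
{'time': np.float64(18.75), 'joints': array([-0.479,  0.392,  0.704,  2.017, -0.336,  0.848,  0.824]), 'tool_pos': array([ 533.436, -110.462,  113.451]), 'contact_force': array([-0.438,  0.372, -0.392]), 'torque': array([-0.005,  0.036,  0.012]), 'opening': np.float64(0.562), 'finger_force': np.float64(0.0)} ydir 23.5
```

>>> apply_moves([
  [[0,0,0],[0.15,0,0],0],
  [[0,0,0],[0.1,0,0],0],
  [[0,0,0],[0,0,0],0],
])

```text
time: 19.05
tool_pos: [532.7, -108.4, 113.6]
tcp_rot: [0.0, 0.548, 0.836, -0.0]
contact_force: [1.1, -2.4, 0.1]
opening: 0.4
finger_force: 1.1
```

>>> apply_moves([
  [[0,0,0],[0.1,0,0],0],
  [[0,0,0],[0,0,0],0],
])

```text
time: 19.25
tool_pos: [532.6, -108.0, 113.8]
tcp_rot: [0.001, 0.548, 0.836, -0.0]
contact_force: [1.9, -5.7, 1.2]
opening: 0.2
finger_force: 3.0
```

>>> apply_moves([
  [[0,0,0],[0.1,0,0],0],
  [[0,0,0],[0,0,0],0],
])

```text
time: 19.45
tool_pos: [532.5, -107.7, 114.0]
tcp_rot: [0.001, 0.549, 0.836, -0.0]
contact_force: [3.0, -9.3, 2.7]
opening: 0.9
finger_force: 4.6
```

```bash
python3 st.py
```

```text
{'time': np.float64(19.45), 'joints': array([-0.488,  0.388,  0.706,  2.021, -0.332,  0.845,  0.815]), 'tool_pos': array([ 532.549, -107.744,  114.037]), 'contact_force': array([ 2.989, -9.339,  2.743]), 'torque': array([-2.141, -0.707, -0.011]), 'opening': np.float64(0.909), 'finger_force': np.float64(4.616)} ydir 23.46
```

The resistance is firm straight away, so the head is home. I'll back off and rise clear.

>>> apply_moves([
  [[0,0,0],[-0.3,0,0],0],
  [[0,0,0],[-1,0,0],0],
  [[0,0,0],[-2,0,0],0],
  [[0,0,0],[-1,0,-4],0],
  [[0,0,0],[0,0,-4],0],
])

```text
time: 19.95
tool_pos: [548.3, -147.7, 193.9]
tcp_rot: [-0.001, 0.549, 0.836, -0.001]
contact_force: [1.3, -0.0, -0.1]
opening: 0.6
finger_force: 0.0
```

>>> apply_moves([
  [[0,0,0],[0,0,-4],0],
  [[0,0,0],[0,0,0],0],
  [[0,0,0],[0,0,0],0],
  [[0,0,0],[0,0,0],0],
])

```text
time: 20.35
tool_pos: [548.4, -145.6, 232.5]
tcp_rot: [-0.001, 0.548, 0.836, -0.0]
contact_force: [0.2, 1.1, 0.6]
opening: 0.5
finger_force: 0.0
```

```bash
python3 st.py
python3 - <<'E'
from m import *
a=np.radians(113.45);u=np.array([np.cos(a),np.sin(a)]);w=np.array([u[1],-u[0]]);C=np.array([507.5,-51.75])
s=env.get_state();im,d=env.read_camera("wrist");im=np.ascontiguousarray(im[:,:,::-1]);c,R,t=wrist_RT(s);H,S,V=cv2.split(cv2.cvtColor(im,cv2.COLOR_BGR2HSV))
P=pts(c,R,t,d,((H<8)|(H>172))&(S>120)&(V>40));Q=np.c_[(P[:,:2]-C)@u,(P[:,:2]-C)@w,P[:,2]];Q=Q[(abs(Q[:,1])<9)&(abs(Q[:,0]+37)<20)&(Q[:,2]>117)]
print(Q[:,0].min(),Q[:,0].max(),Q[:,1].mean(),np.degrees(np.arctan(np.polyfit(Q[:,0],Q[:,2],1)[0])))
ok=len(Q)>50 and Q[:,0].max()>-25.2
if ok: print(env.sign_off())
E
```

```text
{'time': np.float64(20.35), 'joints': array([-0.493,  0.283,  0.782,  1.852, -0.223,  1.098,  0.783]), 'tool_pos': array([ 548.367, -145.58 ,  232.538]), 'contact_force': array([0.188, 1.147, 0.576]), 'torque': array([-0.031,  0.004,  0.032]), 'opening': np.float64(0.548), 'finger_force': np.float64(0.0)} ydir 23.52
-51.8273798722077 -24.3514696749679 0.16135524085433536 4.123530515139641
the job is handed in; nothing more can be done
None
```

The nut was tightened past its bite to the first slot that lined up, the lock pin was pushed through until its head met the nut and then let go, and the job was handed in at about 20 s with the arm clear and nothing else touched.

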